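# Start the block heater that holds the sample tubes

## Task

Two identical white block heaters stand on the worktop, each with one green start button on its front deck. Start the one with the sample tubes in its metal block: press its green button all the way down, hold it there for about half a second, and let it come back up. Do not press the button of the empty heater.

Things in the scene. Friction and masses are not known exactly. Their poses are not given: they have to be found in the camera images.
- tube_heater_start_top (a point): Middle of the top face of the green start button of the heater that HOLDS the sample tubes: round cap 28 mm across, 64 mm above the worktop when up, 10 mm proud of its grey housing, at the front right corner of the fixed white heater (150x106 mm, yaw within 12 degrees); z up. The tubes (purple, blue, green, clear caps) stand over 50 mm behind it, up to 95 mm high.
- tube_heater_start (a joint): Start button of the heater that holds the sample tubes (the one to press): 0 when up, 0.006 m when fully down; it moves straight down against a spring that takes 1.2 N to start and 4 N to hold fully down, then meets a hard stop; it springs back up when released.
- empty_heater_start_top (a point): Middle of the top face of the green start button of the EMPTY heater (leave alone): round cap 28 mm across, 64 mm above the worktop when up, 10 mm proud of its grey housing, at the front right corner of the fixed white heater (150x106 mm, yaw within 12 degrees); z up. Its metal block has six open wells.
- empty_heater_start (a joint): Start button of the empty heater (must not be pressed): 0 when up, 0.006 m when fully down; it moves straight down against a spring that takes 1.2 N to start and 4 N to hold fully down, then meets a hard stop; it springs back up when released.

How it is judged:
By the outcome, as a careful person would: the job done as asked, in the order asked, and still so for the second after the job is handed in, with the robot touching nothing.
It also fails if it takes over 26 s, if anything falls off the work surface, if the arm or the gripper's body presses on something with over 40 N, if the wrist force passes 120 N, or if a joint passes its speed limit or range.

## Robot

A 6-joint arm with a two-finger parallel gripper is mounted at the origin on a cart in front of the work surface, level with it; the furniture and walls round the work are solid. World frame = base frame: x ahead of the robot, y to its left, z up, the work surface at z = 0. Lengths are in m, angles in rad, forces in N, time in s.
With the tool pointing down it reaches from about 0.275 to 1 m from the base axis. Payload 8.4 kg.
Tool frame: the origin (TCP) lies on the centre line of the jaws, within the pads' length; the fingertips stand 17 mm ahead of it and the grasp point (between the pads) lies 2 mm behind it (bot.tcp_to_tips is the z of the fingertips in the tool frame, in m); z points along the fingers, y is the line along which they close (so a half turn about z gives the same grasp; the last joint's range is limited). The gripper opens to 85 mm and grips with 20 to 120 N. Pads are 22 mm wide; open, the fingers measure 114 mm over their backs; the gripper's body (76 mm by 85 mm) begins 54 mm behind the grasp point. The pads swing forward as they close: fully open they stand 13 mm farther back than shut.
Start: joints at [-1.157, 0.353, 1.633, -0, 1.155, -0.002], TCP at [0.252, -0.572, 0.218] pointing down, gripper open.
Joint ranges: [-2.63, 2.63], [-0.92, 2.1], [0.06, 2.66], [-1.3, 4.44], [0, 2.69], [-3.02, 3.02]. Speed limits (rad/s): [2.22, 2.22, 2.79, 3.14, 3.14, 3.14].

## Interface

Orientations are given as a unit quaternion [x, y, z, w].
In Python, from workcell import bot, hand, kinematics, get_obs, vision, hand_in gives the robot as it stands. The module is installed in compiled form; this text tells all that it offers. Calls block until the motion is done:
- bot.reach(position, orientation): joint-space move of the TCP to a pose.
- bot.servo_line(position, ori=None, velocity=0.15): straight line of the TCP; ori=None keeps the orientation; velocity is the mean speed in m/s.
- bot.goto_joints(angles): joint-space move.
- hand.move_gripper(opening, strength=None): finger opening in m; strength is the grip in N (None keeps the last); returns when the fingers have stopped.
- bot.dwell(seconds).
- kinematics.solve_ik(position, orientation): joint angles nearest the present ones, or None.
- get_obs(): the state.
- vision.read_camera(name): name is "scene" or "top"; returns a dict with "frame" (480x640x3 uint8, red, green, blue), "intrinsics" (3x3 intrinsics, pixels), "dist" ([k1, k2, p1, p2, k3] as OpenCV has them; the pictures are not rectified), "view" (4x4, takes a point from world to camera coordinates). Camera axes: x right, y down, z forward; pixel columns grow to the right and rows downward; lengths in m; the calibration is good to about 2 mm. A picture is of the moment at which its call begins. There is no depth.
A pose or a line that the arm cannot do raises bot.IKError and nothing moves.
- hand_in(): hands the job in; it is judged then, once.
The state is a dict: "time_s": time; "joint_pos": joint angles; "joint_vel": joint speeds; "joint_efforts": joint torques, N m; "position": TCP position; "orientation": TCP orientation; "wrist_force": force on the tool from outside, world axes, zero at the start; "ft_torque": the same for the moment, N m; "gripper_width": finger opening in m; "grip_force": force on a finger pad.
Only numpy, scipy, OpenCV 4.12 (cv2) and the standard library are available. Lean on these libraries where they do the work, as an engineer would, in place of code of your own. Each camera call takes 0.05 s, during which the arm holds its last target. There are 200 camera calls.

## Working session

There is one attempt and no reset: what is moved stays moved. The work goes in short steps, each a Python script; the robot and the scene stay as the last script left them, time stands still between calls to the robot, and variables do not carry over. Pictures are saved under pics/ and viewed, at most 10 in all, crops included, and the job is handed in when it is done.

```bash
mkdir -p pics
cat > h.py <<'E'
import numpy as np, cv2
from workcell import bot, hand, kinematics, get_obs, vision, hand_in
def buttons(c, z=0.064):
    f=c["frame"]; K=np.array(c["intrinsics"]); d=np.array(c["dist"]); V=np.array(c["view"])
    hsv=cv2.cvtColor(f,cv2.COLOR_RGB2HSV)
    m=cv2.inRange(hsv,(40,90,50),(90,255,255))
    n,l,s,ce=cv2.connectedComponentsWithStats(m)
    out=[]
    for i in range(1,n):
        if s[i,4]<25: continue
        p=cv2.undistortPoints(ce[i].reshape(1,1,2),K,d)[0,0]
        r=V[:3,:3].T@np.array([*p,1]); o=-V[:3,:3].T@V[:3,3]
        out.append((ce[i].round(1),s[i].tolist(),(o+r*(z-o[2])/r[2]).round(4)))
    return out
E
python3 - <<'E'
from h import *
for n in("scene","top"):
    c=vision.read_camera(n); cv2.imwrite(f"pics/{n}.png",c["frame"][:,:,::-1])
    print(n,*buttons(c),sep="\n")
o=get_obs();print(o["time_s"],o["orientation"],bot.tcp_to_tips)
E
```

```text
scene
(array([362.3, 235.4]), [356, 231, 14, 10, 124], array([ 0.4728, -0.1551,  0.064 ]))
(array([344.8, 253.2]), [336, 248, 19, 11, 115], array([ 0.4685, -0.0834,  0.064 ]))
(array([231.5, 326.3]), [223, 319, 19, 16, 246], array([0.504 , 0.1776, 0.064 ]))
(array([207. , 352.8]), [194, 344, 27, 19, 264], array([0.4955, 0.2396, 0.064 ]))
top
(array([185.5, 244.1]), [177, 239, 18, 12, 187], array([0.509 , 0.2146, 0.064 ]))
(array([209.1, 244.8]), [203, 238, 14, 14, 153], array([0.5074, 0.1694, 0.064 ]))
(array([359.5, 256.5]), [351, 251, 18, 12, 175], array([ 0.4825, -0.1146,  0.064 ]))
(array([386.7, 259.6]), [380, 253, 14, 14, 156], array([ 0.4763, -0.1654,  0.064 ]))
0.1 [ 9.78465664e-01  2.06408738e-01 -1.28929942e-04 -6.00508041e-04] 0.017
```

View pics/scene.png

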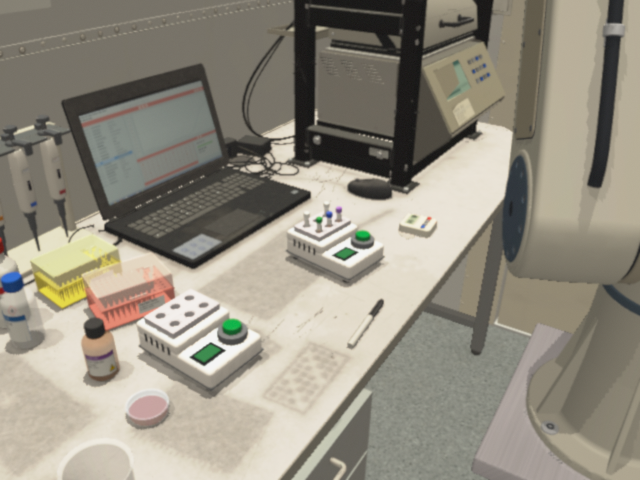

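View pics/top.png

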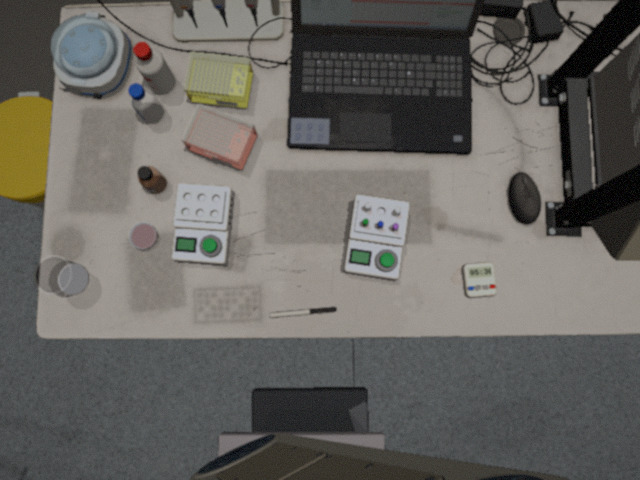

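The top view shows the tube heater on the right, with its button at about (387,260). The empty heater is on the left, with its button at (209,245). In the scene view the tube button is at (362,235); there the mask also takes in the side of the cap, which pulls the estimate towards the camera. I'll use the top-view position, hover with the jaws shut and check.

Run:
```python
from h import *
hand.move_gripper(0.0)
bot.reach([0.476,-0.165,0.17],[1,0,0,0])
bot.servo_line([0.476,-0.165,0.093],velocity=0.1)
o=get_obs();print(o["time_s"],o["position"],o["wrist_force"],o["gripper_width"])
a=vision.read_camera("scene")["frame"][150:310,270:470]; b=vision.read_camera("top")["frame"][180:340,300:500]
cv2.imwrite("pics/hov.png",cv2.resize(np.vstack([a,b])if 0 else np.hstack([a,b]),None,fx=2,fy=2,interpolation=2)[:,:,::-1])
```

```text
3.4917 [ 0.47641108 -0.16521707  0.09342589] [ 0.18988557 -0.44486278  0.67064446] 4.98003961349239e-05
```

View pics/hov.png

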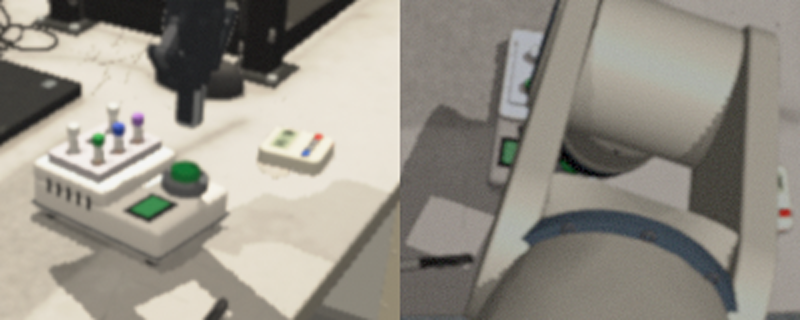

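Run:
```python
from h import *
for n in("scene","top"):
    c=vision.read_camera(n);V=np.array(c["view"])
    P=np.array([[.4764,-.1652,.0764],[.4764,-.1652,.064],[.4764,-.1652,0],[.4728,-.1551,.064]])
    print(n,(-V[:3,:3].T@V[:3,3]).round(3),cv2.projectPoints(P,cv2.Rodrigues(V[:3,:3])[0],V[:3,3],np.array(c["intrinsics"]),np.array(c["dist"]))[0][:,0].round(1).tolist())
    if n=="scene": cv2.imwrite("pics/s2.png",cv2.resize(c["frame"][180:270,310:430],None,fx=6,fy=6,interpolation=2)[:,:,::-1])
    print(buttons(c))
o=get_obs();print(o["position"],o["orientation"],o["joint_pos"])
```

```text
scene [0.066 0.675 0.571] [[363.4, 226.5], [363.1, 232.6], [361.4, 262.7], [362.3, 235.4]]
[(array([362.3, 235.7]), [356, 231, 14, 10, 118], array([ 0.472 , -0.1539,  0.064 ])), (array([344.7, 253.2]), [336, 248, 19, 11, 121], array([ 0.4686, -0.083 ,  0.064 ])), (array([231.5, 326.2]), [223, 319, 19, 16, 245], array([0.504 , 0.1775, 0.064 ])), (array([207. , 352.8]), [194, 344, 27, 19, 265], array([0.4955, 0.2397, 0.064 ]))]
top [ 0.346 -0.045  1.088] [[387.3, 258.7], [386.6, 259.5], [382.9, 263.6], [381.2, 261.5]]
[(array([185.3, 244.1]), [177, 238, 18, 13, 188], array([0.5092, 0.215 , 0.064 ])), (array([209.2, 244.8]), [203, 238, 14, 14, 153], array([0.5074, 0.1693, 0.064 ])), (array([353.6, 255.2]), [351, 250, 7, 12, 57], array([ 0.4851, -0.1036,  0.064 ]))]
[ 0.47642841 -0.16513621  0.09360401] [9.99999826e-01 7.98537194e-06 5.55442308e-04 1.97450050e-04] [-3.36624855e-01  3.31038709e-01  1.99666453e+00 -7.98460286e-06
  8.12710446e-01  1.23416099e+00]
```

View pics/s2.png

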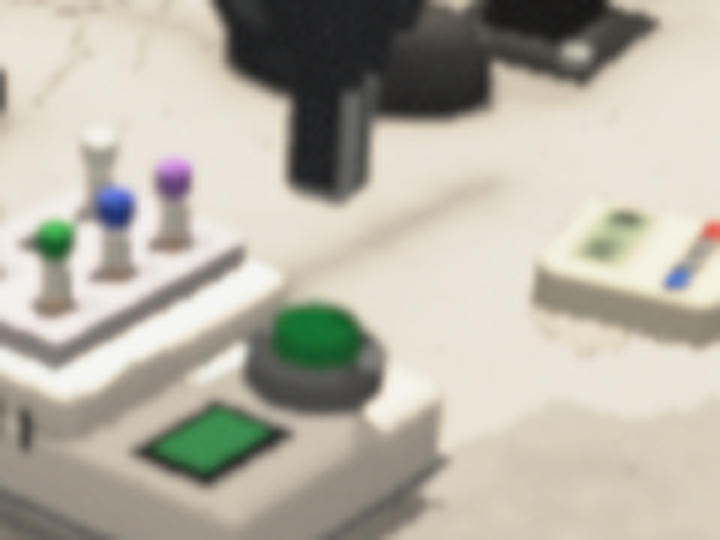

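The close-up shows the fingertip at about (364,213), where I expected (363,226). The fingers are therefore either about 28 mm short or off to the side. I'll make a guarded descent and look again.

Run:
```python
from h import *
f0=np.mean([get_obs()["wrist_force"] for _ in range(3)],0)
for z in np.arange(.091,.0715,-.002):
    bot.servo_line([0.476,-0.165,z],velocity=0.04)
    o=get_obs(); f=np.array(o["wrist_force"])-f0
    print(z.round(4),o["position"].round(4),f.round(2),round(o["time_s"],2))
    if abs(f[2])>1.5: break
c=vision.read_camera("scene")
cv2.imwrite("pics/s3.png",cv2.resize(c["frame"][180:270,310:430],None,fx=6,fy=6,interpolation=2)[:,:,::-1])
```

```text
0.091 [ 0.4759 -0.165   0.091 ] [ 0.82  0.02 -1.42] 3.94
0.089 [ 0.4759 -0.1649  0.0888] [ 0.45  0.64 -0.9 ] 4.19
0.087 [ 0.4759 -0.165   0.0868] [-0.4   0.12 -0.35] 4.44
0.085 [ 0.4759 -0.165   0.0849] [-0.31  0.63 -0.3 ] 4.69
0.083 [ 0.4759 -0.165   0.0829] [ 1.05 -0.17 -0.11] 4.94
0.081 [ 0.4759 -0.165   0.0809] [ 0.58  0.26 -0.04] 5.19
0.079 [ 0.4759 -0.165   0.0789] [-0.77  0.71 -0.07] 5.44
0.077 [ 0.4759 -0.165   0.0769] [ 1.34  0.48 -0.3 ] 5.69
0.075 [ 0.4759 -0.165   0.0749] [ 0.84  1.22 -1.38] 5.94
0.073 [ 0.4759 -0.165   0.0729] [ 0.97  0.78 -0.85] 6.19
```

View pics/s3.png

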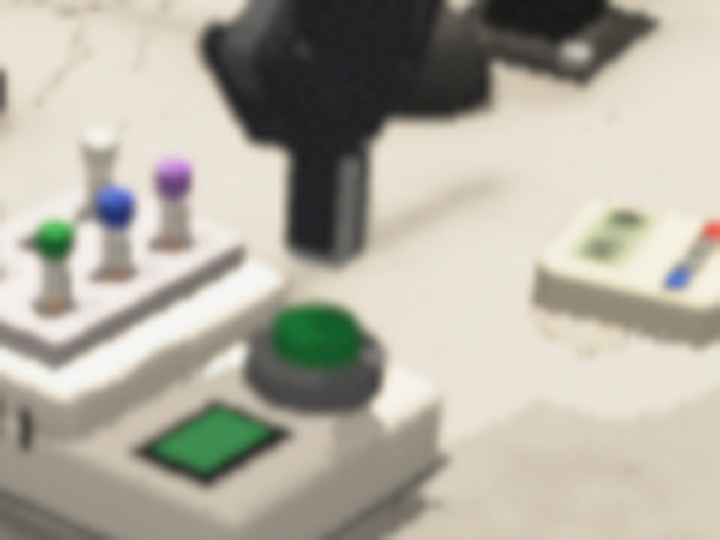

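Still no contact. The knuckle-to-tip length in the picture is about 40 mm, which fits tips that are about 28 mm short rather than off to the side. I'll continue the guarded descent until the hard stop, hold, then retreat.

Run:
```python
from h import *
def F():
    a=[]
    for _ in range(4): bot.dwell(.01); a.append(get_obs()["wrist_force"])
    return np.mean(a,0)
f0=F(); z=.072; ok=False
bot.servo_line([0.473,-0.165,.072],velocity=.04)
while z>.040:
    z-=.002 if z>.060 else .001
    bot.servo_line([0.473,-0.165,z],velocity=0.03)
    f=F()-f0; o=get_obs(); print(round(z,4),o["position"].round(4),f.round(2),round(o["time_s"],2))
    if f[2]>8: ok=True;break
    if np.hypot(f[0],f[1])>5: break
c=vision.read_camera("scene")
cv2.imwrite("pics/s4.png",cv2.resize(c["frame"][180:270,310:430],None,fx=6,fy=6,interpolation=2)[:,:,::-1])
if ok:
    bot.dwell(.45); print((F()-f0).round(2))
    bot.servo_line([0.473,-0.165,.12],velocity=0.1); print(get_obs()["time_s"])
```

```text
0.07 [ 0.473  -0.165   0.0699] [ 0.29  0.64 -0.41] 6.81
0.068 [ 0.4729 -0.165   0.0679] [ 0.31  0.35 -0.49] 7.09
0.066 [ 0.473  -0.165   0.0659] [0.65 0.23 0.02] 7.38
0.064 [ 0.4729 -0.165   0.0639] [ 0.97  0.22 -0.1 ] 7.66
0.062 [ 0.4729 -0.165   0.0619] [ 0.63  0.32 -0.47] 7.94
0.06 [ 0.4729 -0.165   0.0599] [ 0.63  0.18 -0.07] 8.22
0.059 [ 0.473 -0.165  0.059] [ 0.67  0.22 -0.62] 8.51
0.058 [ 0.473 -0.165  0.058] [ 0.35 -0.17 -0.19] 8.79
0.057 [ 0.473 -0.165  0.057] [ 0.67  0.41 -0.8 ] 9.07
0.056 [ 0.4729 -0.165   0.0559] [ 0.17  0.22 -0.06] 9.36
0.055 [ 0.473 -0.165  0.055] [ 0.27  0.12 -0.33] 9.64
0.054 [ 0.4729 -0.165   0.0539] [ 0.2   0.48 -0.61] 9.93
0.053 [ 0.473 -0.165  0.053] [ 0.1   0.64 -0.53] 10.21
0.052 [ 0.473 -0.165  0.052] [ 0.28  0.31 -0.35] 10.49
0.051 [ 0.4731 -0.165   0.051 ] [0.64 0.15 0.85] 10.78
0.05 [ 0.4731 -0.1651  0.05  ] [0.44 0.52 1.65] 11.06
0.049 [ 0.4731 -0.165   0.049 ] [0.49 0.01 1.23] 11.34
0.048 [ 0.4731 -0.165   0.048 ] [0.97 0.48 2.49] 11.62
0.047 [ 0.4731 -0.165   0.047 ] [1.12 0.38 2.27] 11.91
0.046 [ 0.4731 -0.165   0.046 ] [ 0.95 -0.22  3.11] 12.19
0.045 [ 0.4731 -0.165   0.045 ] [ 1.06 -0.09  4.13] 12.47
0.044 [ 0.4732 -0.1651  0.0448] [-2.4   1.08 15.97] 12.76
[-2.33  0.78 16.12]
14.2
```

View pics/s4.png

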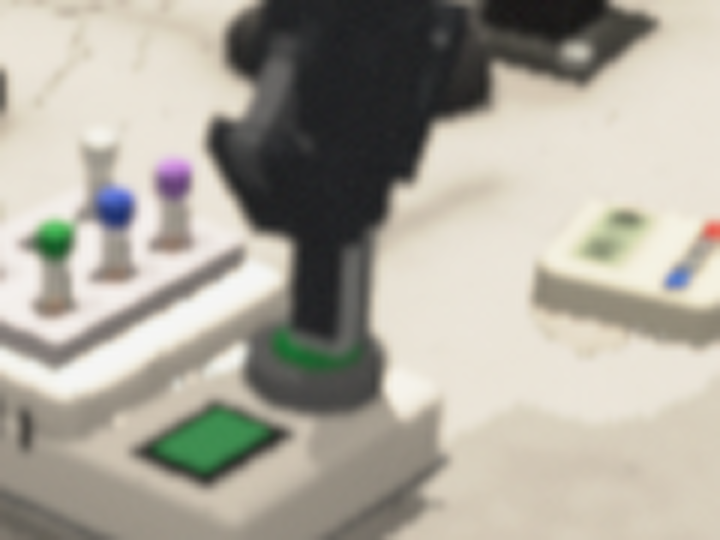

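The picture shows the fingers on the green cap at about (363,237), pressed down. The force rose from about 1 N to 4 N over 6 mm and then met the hard stop. Quick check that the button is back up, then hand in.

Run:
```python
from h import *
print(buttons(vision.read_camera("scene"))[0], get_obs()["wrist_force"], get_obs()["time_s"])
print(hand_in())
```

```text
(array([362.2, 235.6]), [356, 231, 14, 10, 122], array([ 0.4724, -0.1543,  0.064 ])) [-0.80635507 -0.29837546 -0.04975461] 14.25
the job is handed in; nothing more can be done
None
```

I pressed the tube heater's green button to its hard stop, held it a little over half a second and let it spring back up. The empty heater's button was never touched, and the job was handed in at about 14 s.

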